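Fetch the rear filling knife from a crowded hook

TASK

Hang the two front filling knives from the crowded hook on the spare hook instead, then take the narrow knife from the back and stand it blade down in the slot of the wooden tool block, lowered all the way in and let go. The hooks are only clipped on and the spare one's prong has been bent up or down a little, so ease the knives along the prongs without forcing, leave the spare pair hanging freely, set the narrow one down gently, and leave everything else on the bench where it is.

Things in the scene. Friction and masses are not known exactly. Their poses are not given: they have to be found in the camera images.
- knife_wide: filling knife, 80 mm blade, the foremost of the three on the crowded hook; about 100 g, 200 mm long. Origin: centre of its 14 mm hang hole; z up the handle (vertical, leaning up to 0.13 rad, as it hangs), x the hole's axis (towards the rail), y across. Around the hole the wooden handle is 32 mm wide (y), 18 mm thick (x), from 16 mm above to 15 mm below the origin; the blade ends 184 mm below
- knife_mid: filling knife, 60 mm blade, the middle one on the crowded hook; about 85 g, 200 mm long. Origin: centre of its 14 mm hang hole; z up the handle (vertical, leaning up to 0.13 rad, as it hangs), x the hole's axis (towards the rail), y across. Around the hole the wooden handle is 32 mm wide (y), 18 mm thick (x), from 16 mm above to 15 mm below the origin; the blade ends 184 mm below
- knife_narrow: filling knife, 40 mm blade, the rear one on the crowded hook, the one to fetch; about 70 g, 200 mm long. Origin: centre of its 14 mm hang hole; z up the handle (vertical, leaning up to 0.13 rad, as it hangs), x the hole's axis (towards the rail), y across. Around the hole the wooden handle is 32 mm wide (y), 18 mm thick (x), from 16 mm above to 15 mm below the origin; the blade ends 184 mm below
- narrow_edge (a point): middle of the bottom edge of the narrow knife's blade, 184 mm below its hang hole
- rack: free-standing rack: a flat steel rail 400 mm long on two white posts, fixed, with two clip-on hooks 80 mm either side of its middle. Origin on the table under the rail's middle, y along the rail, -x the side of the prongs. The rail's front face is 4 mm behind the hooks' origins and its top 14 mm above them (the clips' lips 19 mm), so it ends below the tops of the knives
- hook_full: crowded hook. Origin: root of its straight round prong, on the clip's front face, 235 mm up; the prong points along -x and rises 0.22 rad. Prong 7 mm thick with a round black 11 mm knob at its end, knob centre 95 mm from the origin; an 18 mm collar on the first 8 mm. Three knives hang touching, the rear one on the collar, holes 18 mm apart. Load limit 18 N
- hook_spare: spare hook, empty, 160 mm along the rail from the crowded one (left or right of it): same clip, prong, collar, knob and 18 N limit, same origin and axes. But its prong has been bent up or down: it rises anywhere from 0.10 to 0.30 rad (knob centre 9 to 28 mm above the origin, never sideways). This pose does not show the bend: feel for it or see it
- spare_root (a point): root of the spare prong, same point as the spare hook's origin. How both prongs behave: stiff but springy, the knob end gives about 1 mm up or down per 2 N; a knife let go on a prong stays or creeps slowly down to the collar or the next knife. The hole leaves 1.5 mm all round the knob, and 1 to 2.5 mm above and below the sloping prong, depending on the knife's lean
- block: wooden tool block, 80 x 110 x 75 mm, fixed, at one side in front of the rack; origin at the centre of its underside, z up. Two slim modelling tools stand in its far row, up to 105 mm above the table, 38 mm to the block's +x from the slot
- slot (a point): centre of the mouth of the block's empty slot, in its top face 75 mm above the table: 9 mm wide along its x, 46 mm long along its y, 60 mm deep; its axes are those of the block
- bowl: white mixing bowl, 116 mm across, 50 mm high (bystander); origin under its centre
- sander: cork sanding block, 100 x 60 x 32 mm (bystander)
- bottle: clear water bottle, 68 mm across, 190 mm high (bystander)
- tub: white plaster tub, 96 mm across, 110 mm high (bystander)
- neck: terracotta bottle neck, 54 mm across, 60 mm high, standing on the plaster-topped banding wheel (wheel 256 mm across, 50 mm high) (bystander)
- sherd_a: curved terracotta sherd, about 50 mm, on the banding wheel (bystander)
- sherd_b: curved terracotta sherd, about 40 mm, on the banding wheel (bystander)
- sherd_c: curved terracotta sherd, about 60 mm, on the banding wheel (bystander)

How it is judged:
On the way:
1. both front knives hang free on the spare hook while the narrow one is still on its own hook (x of knife_wide in the frame of hook_spare between -0.082 and -0.01 m and y of knife_wide in the frame of hook_spare between -0.012 and 0.012 m and z of knife_wide in the frame of hook_spare between -0.015 and 0.04 m and angle between each of knife_wide, knife_mid's own z axis and vertical below 0.5 rad and contact force between each of knife_wide, knife_mid and hook_spare above 0.1 N and contact force between each of knife_wide, knife_mid and the fingers below 0.1 N and x of knife_mid in the frame of hook_spare between -0.082 and -0.01 m and y of knife_mid in the frame of hook_spare between -0.012 and 0.012 m and z of knife_mid in the frame of hook_spare between -0.015 and 0.04 m and x of knife_narrow in the frame of hook_full above -0.085 m and horizontal distance between knife_narrow and hook_full below 0.09 m), for 0.2 s.
At the end, for the whole second after the job is handed in: Wide and middle knife hang at rest and let go on the spare prong, hole 10 to 82 mm in front of the clip and within 12 mm sideways of it, tilt under 0.5 rad; the narrow knife rests upright (tilt under 0.25 rad) in the slot, its edge at least 50 mm below the mouth, let go (x of knife_wide in the frame of hook_spare between -0.082 and -0.01 m and y of knife_wide in the frame of hook_spare between -0.012 and 0.012 m and z of knife_wide in the frame of hook_spare between -0.015 and 0.04 m and angle between each of knife_wide, knife_mid's own z axis and vertical below 0.5 rad and contact force between each of knife_wide, knife_mid and hook_spare above 0.1 N and contact force between each of knife_wide, knife_mid and the fingers below 0.1 N and x of knife_mid in the frame of hook_spare between -0.082 and -0.01 m and y of knife_mid in the frame of hook_spare between -0.012 and 0.012 m and z of knife_mid in the frame of hook_spare between -0.015 and 0.04 m and x of narrow_edge in the frame of slot between -0.008 and 0.008 m and y of narrow_edge in the frame of slot between -0.025 and 0.025 m and z of narrow_edge in the frame of slot below -0.05 m and angle between knife_narrow's own z axis and vertical below 0.25 rad and linear speed of knife_narrow below 0.2 m/s and linear speed of each of knife_wide, knife_mid below 0.05 m/s); the robot touches nothing.
It fails at once if a hook is loaded with more than 18 N and comes off its rail (contact force between any of hook_full, hook_spare and anything else above 18 N).
It fails at once if the narrow knife is rammed down in the block (more than 70 N) (contact force between knife_narrow and block above 70 N).
It fails at once if the narrow knife is dropped into the slot (its blade moves in the slot faster than 0.4 m/s) (x of narrow_edge in the frame of slot between -0.008 and 0.008 m and y of narrow_edge in the frame of slot between -0.025 and 0.025 m and z of narrow_edge in the frame of slot below -0.005 m and linear speed of knife_narrow above 0.4 m/s).
It fails at once if a bystander is pushed more than 30 mm from its place (distance of any of bowl, sander, bottle, tub, neck, sherd_a, sherd_b, sherd_c from where it was at the start of the episode above 0.03 m).
It also fails if it takes over 72 s, if anything falls off the work surface, if the arm or the gripper's body presses on something with over 40 N, if the wrist force passes 120 N, or if a joint passes its speed limit or range.

ROBOT

A 6-joint arm with a two-finger parallel gripper is mounted at the origin on the work surface. World frame = base frame: x ahead of the robot, y to its left, z up, the work surface at z = 0. Lengths are in m, angles in rad, forces in N, time in s.
With the tool pointing down it reaches from about 0.325 to 0.9 m from the base axis. Payload 6.1 kg.
Tool frame: the origin (TCP) lies midway between the tips of the shut fingers; the grasp point (between the pads) lies 19 mm behind it; z points along the fingers, y is the line along which they close (so a half turn about z gives the same grasp; the last joint's range is limited). The gripper opens to 85 mm and grips with 20 to 120 N. Pads are 22 mm wide; open, the fingers measure 114 mm over their backs; the gripper's body (76 mm by 85 mm) begins 54 mm behind the grasp point. The pads swing forward as they close: fully open they stand 13 mm farther back than shut.
Start: joints at [1.063, 0.22, 1.526, -0, 1.395, -0.126], TCP at [0.233, 0.58, 0.231] pointing down, gripper open.
Joint ranges: [-2.98, 2.98], [-0.91, 2.08], [0.09, 2.57], [-1.24, 4.39], [0.2, 2.65], [-2.68, 2.68]. Speed limits (rad/s): [2.57, 2.57, 3.01, 3.14, 3.14, 3.14].

INTERFACE

Orientations are given as [roll, pitch, yaw] about the fixed x, y, z axes, in that order (R = Rz(yaw) Ry(pitch) Rx(roll)).
In Python, from plant import manip, kin, eyes, finder, monitor gives the robot as it stands. Calls block until the motion is done:
- manip.movep(position, orientation): joint-space move of the TCP to a pose.
- manip.move_l(position, feed=0.15, rotation=None, max_force=None): straight line of the TCP; rotation=None keeps the orientation; feed is the mean speed in m/s. With max_force (N) it stops when the force on the tool has changed by that much, and returns True; else False.
- manip.set_joints(angles): joint-space move.
- manip.gripper_to(opening, f_grip=None): finger opening in m; f_grip is the grip in N (None keeps the last); returns when the fingers have stopped.
- manip.hold(seconds).
- kin.inverse_kinematics(position, orientation): joint angles nearest the present ones, or None.
- eyes.get_image(name): name is "scene" or "side" or "wrist"; returns (picture, depth): 400x640x3 uint8, red, green, blue; 400x640 float32, m along the optical axis (not along the pixel's ray), 0 where there is no reading.
- eyes.get_calibration(name): a dict with "intrinsics" (3x3 intrinsics, pixels), "world_from_camera" (4x4, takes a point from camera to world coordinates). Camera axes: x right, y down, z forward; pixel columns grow to the right and rows downward; lengths in m; the calibration is good to about 2 mm. A picture is of the moment at which its call begins: read the wrist's pose just before it. get_calibration takes no time and is no camera call; for the wrist camera it gives the pose at the moment of the call.
A pose or a line that the arm cannot do raises manip.Unreachable and nothing moves.
- manip.job_done(): hands the job in; it is judged then, once.
Trained networks look in the newest picture that a camera, given by its name, has taken for a name from the list of things; names that differ only in an ending like _2 or _b are one class to them, and where a whole thing is asked for, a point or a joint stands for the part that bears it (a point fixed in the world has none). Each returns a list of dicts, best first, with "confidence" (0 to 1); they miss things now and then, are a little off and sometimes report something else, mostly with a low value. They report only what shows in the picture. A call takes as long as a camera call.
- finder.silhouettes(target, camera): "region" (400x640 bool, what is visible of it) and "uv" ([column, row] in pixels, amid what is visible of it).
Readings, each from a call of its own:
- monitor.read_time_s(): time.
- monitor.read_q(): joint angles.
- monitor.read_joint_velocities(): joint speeds.
- monitor.read_joint_torque(): joint torques, N m.
- monitor.read_eef_pos(): TCP position.
- monitor.read_tcp_rot(): TCP orientation.
- monitor.read_ft_force(): force on the tool from outside, world axes, zero at the start.
- monitor.read_torque(): the same for the moment, N m.
- monitor.read_opening(): finger opening in m.
- monitor.read_grasp_force(): force on a finger pad.
Only numpy, scipy, OpenCV 4.12 (cv2) and the standard library are available. Lean on these libraries where they do the work, as an engineer would, in place of code of your own. Each camera call takes 0.05 s, during which the arm holds its last target. There are 200 camera calls.

## Working session

There is one attempt and no reset: what is moved stays moved. The work goes in short steps, each a Python script; the robot and the scene stay as the last script left them, time stands still between calls to the robot, and variables do not carry over. Pictures are saved under pics/ and viewed, at most 14 in all, crops included, and the job is handed in when it is done.

```bash
mkdir -p pics; ls; cat > h.py <<'E'
import numpy as np, cv2
from plant import manip, kin, eyes, finder, monitor
def cloud(cam):
    im,d=eyes.get_image(cam); c=eyes.get_calibration(cam)
    K=np.array(c["intrinsics"]);T=np.array(c["world_from_camera"])
    v,u=np.mgrid[0:400,0:640]
    P=np.stack([(u-K[0,2])/K[0,0]*d,(v-K[1,2])/K[1,1]*d,d],-1)@T[:3,:3].T+T[:3,3]
    P[d<=0]=np.nan
    return im,P,K,T
def save(n,im): cv2.imwrite("pics/"+n,im[:,:,::-1])
E
python3 - <<'E'
from h import *
for cam in ["scene","side"]:
    im,P,K,T=cloud(cam); save(cam+"0.png",im); np.savez("/tmp/%s.npz"%cam,im=im,P=P,K=K,T=T)
    print(cam,T[:3,3].round(3),T[:3,2].round(2),K[0,0])
    for n in ["knife_wide","knife_mid","knife_narrow","rack","hook_full","hook_spare","block","bottle","tub","bowl","sander","neck"]:
        for r in finder.silhouettes(n,cam)[:2]:
            q=P[r["region"]]; q=q[~np.isnan(q[:,0])]
            print(n,round(r["confidence"],2),np.round(r["uv"]),len(q),np.percentile(q,[3,50,97],axis=0).round(3).tolist() if len(q) else "")
print(monitor.read_time_s(),monitor.read_tcp_rot())
E
```

```text
pics
plant.py
scene [ 1.128 -0.99   0.89 ] [-0.44  0.71 -0.54] 507.3475497146389
knife_wide 0.68 [412. 172.] 828 [[0.618, 0.346, 0.008], [0.656, 0.365, 0.077], [0.682, 0.422, 0.113]]
knife_wide 0.63 [314. 214.] 430 [[0.516, -0.159, 0.001], [0.598, -0.135, 0.195], [0.615, -0.055, 0.262]]
knife_mid 0.68 [322. 210.] 283 [[0.611, -0.14, 0.075], [0.621, -0.134, 0.225], [0.633, -0.107, 0.259]]
knife_mid 0.23 [346. 175.] 1048 [[0.401, 0.248, 0.003], [0.454, 0.266, 0.06], [0.486, 0.366, 0.103]]
knife_narrow 0.61 [331. 228.] 505 [[0.631, -0.142, 0.064], [0.639, -0.134, 0.159], [0.652, -0.108, 0.254]]
rack 0.81 [332. 223.] 3431 [[0.63, -0.249, 0.002], [0.676, -0.119, 0.088], [0.738, 0.149, 0.25]]
rack 0.35 [331. 230.] 500 [[0.631, -0.142, 0.061], [0.639, -0.134, 0.159], [0.652, -0.109, 0.254]]
hook_full 0.57 [342. 202.] 47 [[0.605, -0.14, 0.251], [0.666, -0.128, 0.255], [0.674, -0.114, 0.257]]
hook_full 0.53 [346. 178.] 1028 [[0.402, 0.249, 0.004], [0.455, 0.267, 0.06], [0.486, 0.364, 0.102]]
block 0.73 [342. 172.] 1037 [[0.403, 0.249, 0.003], [0.455, 0.267, 0.059], [0.485, 0.365, 0.088]]
bott
[... 1707 characters left out ...]
347, 0.002], [0.626, 0.366, 0.082], [0.672, 0.433, 0.114]]
bowl 0.9 [275. 263.] 1180 [[0.348, -0.144, 0.004], [0.397, -0.079, 0.023], [0.445, -0.043, 0.051]]
bowl 0.59 [268. 217.] 788 [[0.362, 0.027, -0.001], [0.407, 0.07, 0.031], [0.455, 0.131, 0.037]]
sander 0.56 [269. 219.] 682 [[0.362, 0.027, 0.006], [0.405, 0.068, 0.032], [0.449, 0.119, 0.037]]
sander 0.23 [357. 315.] 556 [[0.508, -0.336, 0.055], [0.544, -0.308, 0.062], [0.575, -0.283, 0.067]]
neck 0.92 [327. 303.] 438 [[0.453, -0.292, 0.052], [0.476, -0.262, 0.096], [0.497, -0.246, 0.113]]
neck 0.28 [307. 128.] 948 [[0.59, 0.347, 0.011], [0.627, 0.365, 0.085], [0.672, 0.424, 0.114]]
1.3 [-3.14156444e+00 -1.35131378e-06  2.75983609e+00]
```

```bash
python3 - <<'E'
import cv2
a=cv2.imread("pics/scene0.png")[140:280,220:460]; b=cv2.imread("pics/side0.png")[110:260,230:430]
cv2.imwrite("pics/a.png",cv2.resize(a,(800,466),interpolation=3)); cv2.imwrite("pics/b.png",cv2.resize(b,(800,600),interpolation=3))
E
```

```text
(no output)
```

View pics/scene0.png

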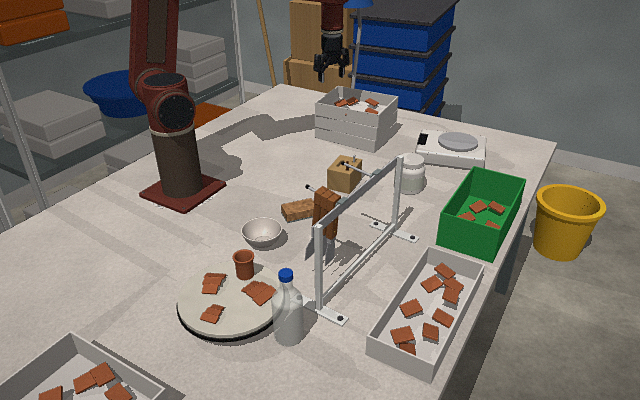

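View pics/b.png

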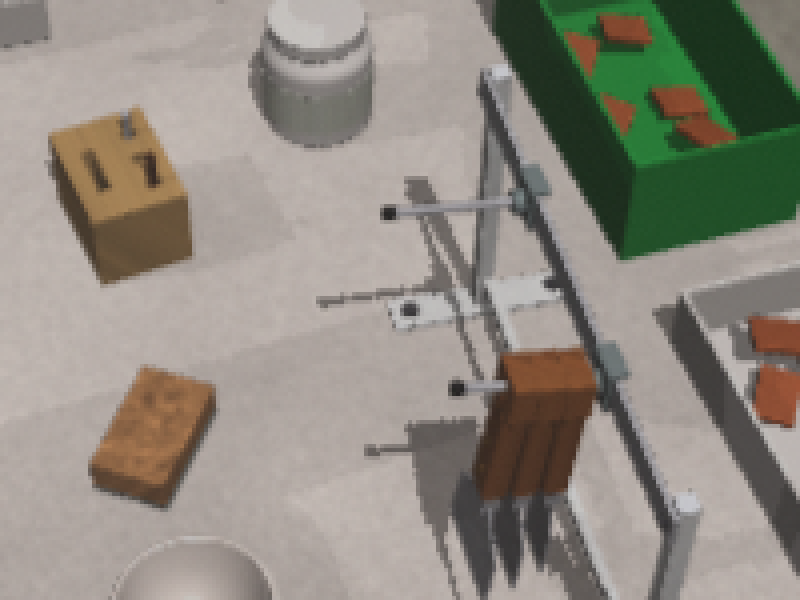

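The scene picture shows the three knives at (325,215) on the full hook. The crop shows the spare hook to the left of them, with its knob at about (327,163) in the full picture, and the empty slot at about (254,152). I'll take precise measurements from the wrist camera.

```bash
python3 - <<'E'
from h import *
from scipy.spatial.transform import Rotation as R
c=eyes.get_calibration("wrist");T=np.array(c["world_from_camera"])
p=monitor.read_eef_pos();r=R.from_euler('xyz',monitor.read_tcp_rot()).as_matrix()
print("cam in tool",(r.T@(T[:3,3]-p)).round(4),(r.T@T[:3,:3]).round(3).tolist(),np.array(c["intrinsics"]).round(1).tolist())
for cam in ["scene","side"]:
    D=np.load("/tmp/%s.npz"%cam);P=D["P"];im=D["im"].astype(int)
    # rail: near z .2-.252, x>.65
    m=(P[...,0]>.655)&(P[...,0]<.7)&(abs(P[...,1]+.045)<.19)&(P[...,2]>.23)&(P[...,2]<.256)
    q=P[m]; print(cam,"rail",len(q),np.polyfit(q[:,1],q[:,0],1).round(4),np.percentile(q[:,2],[5,50,95]).round(4),q[:,0].mean().round(4), q[:,1].min().round(3),q[:,1].max().round(3))
    m=(P[...,0]>.38)&(P[...,0]<.52)&(P[...,1]>.22)&(P[...,1]<.4)&(abs(P[...,2]-.075)<.006)
    q=P[m][:,:2].astype(np.float32); print("block top",len(q),cv2.minAreaRect(q), P[m][:,2].mean())
    dark=(im.max(-1)<45)&(P[...,2]>.2)&(P[...,0]<.62)&(P[...,0]>.53)&(P[...,1]<.08)&(P[...,1]>-.2)
    for a,b in((-.2,-.05),(-.05,.08)):
        k=P[dark&(P[...,1]>a)&(P[...,1]<b)]; print("knob",len(k),k.mean(0).round(4) if len(k) else "")
# candidate views
for pos in ([.5,-.045,.40],[.45,-.045,.35],[.5,-.1,.38]):
  for o in ([np.pi,0,0],[np.pi,-.5,0],[np.pi,.5,0],[np.pi,0,1.57]): 
    print(pos,o,kin.inverse_kinematics(pos,o))
E
```

```text
cam in tool [ 0.072   0.     -0.1433] [[0.001, -0.958, -0.286], [1.0, 0.001, -0.0], [0.001, -0.286, 0.958]] [[316.5, 0.0, 323.6], [0.0, 316.5, 200.2], [0.0, 0.0, 1.0]]
scene rail 769 [0.0685 0.6772] [0.2313 0.244  0.2545] 0.6737 -0.233 0.145
block top 388 ((0.43867918848991394, 0.30971524119377136), (0.08442751318216324, 0.11903802305459976), 6.9785990715026855) 0.07576994781393255
knob 9 [ 0.5692 -0.1225  0.2592]
knob 9 [0.5777 0.0375 0.2488]
side rail 616 [0.0707 0.6737] [0.2322 0.2471 0.2545] 0.6699 -0.235 0.145
block top 580 ((0.43924954533576965, 0.3128761351108551), (0.08025921881198883, 0.1192154586315155), 5.642013072967529) 0.07529156938429316
knob 6 [ 0.5669 -0.1221  0.2582]
knob 3 [0.5764 0.0377 0.2472]
[0.5, -0.045, 0.4] [3.141592653589793, 0, 0] [-2.46972179e-01 -1.31997899e-01  1.58054460e+00 -4.44089210e-16
  1.69304596e+00  1.32382415e+00]
[0.5, -0.045, 0.4] [3.141592653589793, -0.5, 0] [-0.36290643 -0.55119072  1.96971802  0.17997533  1.25570711  1.19280492]
[0.5, -0.045, 0.4] [3.141592653589793, 0.5, 0] [-0.18715015  0.26284458  1.24081485 -0.1052978   2.12806106  1
[... 454 characters left out ...]
0.20247011  0.15024179  1.46198218 -0.10715207  2.01848541  1.34602636]
[0.45, -0.045, 0.35] [3.141592653589793, 0, 1.57] [-0.27435557 -0.25607831  1.77763352  0.          1.62003744 -0.27355924]
[0.5, -0.1, 0.38] [3.141592653589793, 0, 0] [-3.52159922e-01 -1.12869859e-01  1.59951795e+00 -4.44089210e-16
  1.65494456e+00  1.21863640e+00]
[0.5, -0.1, 0.38] [3.141592653589793, -0.5, 0] [-0.50980703 -0.52046993  1.98711123  0.24998536  1.23983328  1.03186797]
[0.5, -0.1, 0.38] [3.141592653589793, 0.5, 0] [-0.26836017  0.28012371  1.25645414 -0.14654071  2.08520315  1.26150057]
[0.5, -0.1, 0.38] [3.141592653589793, 0, 1.57] [-0.35215992 -0.11286986  1.59951795  0.          1.65494456 -0.3513636 ]
```

```bash
cat >> h.py <<'E'
from scipy.spatial.transform import Rotation as R
def ori(b,yaw=0):  # tool tilted b forward, camera on the robot side; yaw about world z
    z=np.array([np.sin(b),0,-np.cos(b)]);x=np.array([-np.cos(b),0,-np.sin(b)])
    return (R.from_euler('z',yaw)*R.from_matrix(np.stack([x,np.cross(z,x),z],1))).as_euler('xyz')
E
python3 - <<'E'
from h import *
t=monitor.read_time_s()
manip.gripper_to(.05)
manip.movep([.385,.31,.27],ori(0))
im,P,K,T=cloud("wrist"); save("blk.png",im); np.savez("/tmp/blk.npz",im=im,P=P,K=K,T=T)
b=.46; cam=np.array([.57-.22*np.sin(.75),-.045,.255+.22*np.cos(.75)])
Rm=R.from_euler('xyz',ori(b)).as_matrix()
manip.movep(cam-Rm@[.072,0,-.1433],ori(b))
im,P,K,T=cloud("wrist"); save("hk.png",im); np.savez("/tmp/hk.npz",im=im,P=P,K=K,T=T)
print(monitor.read_time_s()-t,monitor.read_eef_pos(),monitor.read_q())
E
```

```text
3.1833 [ 0.54822498 -0.04387367  0.3193322 ] [-0.30666195 -0.37327416  1.98679105  0.15263466  1.0925112  -1.91924314]
```

View pics/blk.png

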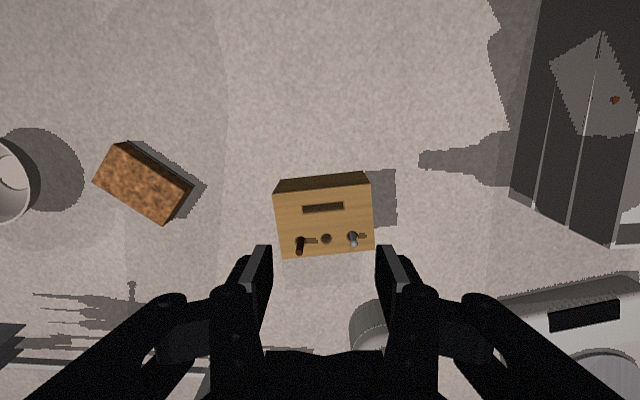

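View pics/hk.png

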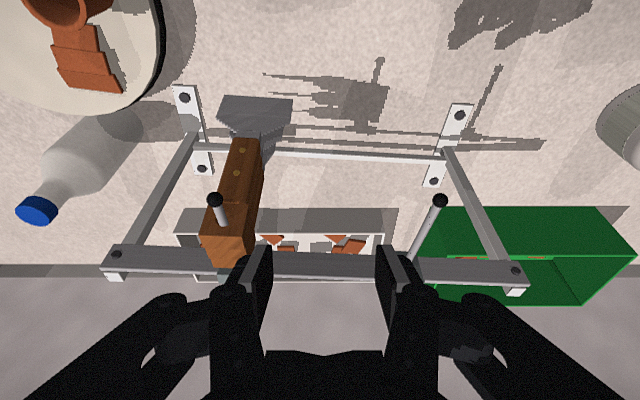

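The block picture shows the empty slot at (323,208), with the tools behind it at rows ~240. The hook picture shows the full hook's knob at (215,200) and the spare's at (440,200), with the knives at (235,215).

```bash
python3 - <<'E'
import numpy as np, cv2
D=np.load("/tmp/hk.npz");P=D["P"];im=D["im"].astype(int);K=D["K"];T=D["T"]
Ti=np.linalg.inv(T)
kn={}
for n,(u,v) in dict(full=(215,200),spare=(440,200)).items():
    m=np.zeros((400,640),bool); m[v-14:v+15,u-14:u+15]=True
    m&=(im.max(-1)<50)&(P[...,2]>.22)
    l,lab,st,ce=cv2.connectedComponentsWithStats(m.astype(np.uint8)); k=1+np.argmax(st[1:,4]); q=P[lab==k]
    c=(q@Ti[:3,:3].T)+Ti[:3,3]
    zc=np.percentile(c[:,2],10)+.0055
    uv=ce[k]; p=np.array([(uv[0]-K[0,2])/K[0,0]*zc,(uv[1]-K[1,2])/K[1,1]*zc,zc]); kn[n]=T[:3,:3]@p+T[:3,3]
    print(n,uv.round(1),st[k],np.percentile(c[:,2],[5,50,95]).round(4),kn[n].round(4))
    # prong axis: bright grey points, z>.225, between
    y0=kn[n][1]
    q=P[(abs(P[...,1]-y0-.0)<.02)&(P[...,2]>.225)&(P[...,2]<.29)&(P[...,0]>kn[n][0]+.009)&(P[...,0]<kn[n][0]+(.02 if n=="full" else .075))&(im.min(-1)>55)&(np.ptp(im,axis=2)<40)]
    if len(q)>10: print(" prong",len(q),"dy/dx",np.polyfit(q[:,0],q[:,1],1).round(4),"dz/dx",np.polyfit(q[:,0],q[:,2],1).round(4),q.mean(0).round(4))
d=kn["spare"]-kn["full"];print("diff",d.round(4))
q=P[(P[...,0]>.64)&(P[...,0]<.71)&(P[...,2]>.238)&(P[...,2]<.256)&(P[...,1]>-.245)&(P[...,1]<.155)&~((abs(P[...,1]+.125)<.03))&~(abs(P[...,1]-.033)<.03)]
print("rail",len(q),np.polyfit(q[:,1],q[:,0],1).round(4),np.percentile(q[:,2],[5,50,95]).round(4))
# brown knife top points
m=(im[...,0]>im[...,2]+35)&(P[...,2]>.235)&(P[...,2]<.29)&(P[...,0]<.67)&(P[...,1]<-.08)&(P[...,1]>-.18)
q=P[m];print("knife handle",len(q),np.percentile(q,[2,50,98],axis=0).round(4).tolist())
t=q[q[:,2]>.25]; print(cv2.minAreaRect(t[:,:2].astype(np.float32)),np.percentile(t,[2,98],axis=0).round(4).tolist())
f=P[(im[...,0]>im[...,2]+35)&(P[...,2]>.19)&(P[...,2]<.29)&(P[...,0]<.67)&(P[...,1]<-.08)&(P[...,1]>-.18)&(np.mgrid[0:400,0:640][0]<232)]
print("front",np.polyfit(f[:,2],f[:,0],1),len(f))
D=np.load("/tmp/blk.npz");P=D["P"];im=D["im"].astype(int)
m=(P[...,0]>.38)&(P[...,0]<.5)&(P[...,1]>.24)&(P[...,1]<.38)&(abs(P[...,2]-.075)<.005)
r=cv2.minAreaRect(P[m][:,:2].astype(np.float32));print("block",r,m.sum())
w=np.zeros_like(m);w[198:218,296:350]=True
g=im.sum(-1);s=w&(g<250)
K=D["K"];T=D["T"]; v,u=np.nonzero(s)
ray=np.stack([(u-K[0,2])/K[0,0],(v-K[1,2])/K[1,1],np.ones(len(u))],1)@T[:3,:3].T
X=T[:3,3]+ray*((.075-T[2,3])/ray[:,2])[:,None]
print("slot",len(u),cv2.minAreaRect(X[:,:2].astype(np.float32)),X.mean(0).round(4))
E
```

```text
full [214.5 199. ] [207 192  16  15 195] [0.2117 0.2135 0.2167] [ 0.5683 -0.119   0.2557]
 prong 88 dy/dx [-0.0416 -0.0945] dz/dx [-0.2176  0.3823] [ 0.5826 -0.1188  0.2555]
spare [439.9 199.9] [433 193  15  15 169] [0.2253 0.227  0.2297] [0.5775 0.0409 0.2462]
 prong 461 dy/dx [-0.0662  0.0774] dz/dx [-0.1134  0.3143] [0.6163 0.0366 0.2444]
diff [ 0.0092  0.1599 -0.0095]
rail 4317 [0.0668 0.6749] [0.2388 0.2461 0.2513]
knife handle 2174 [[0.5967, -0.1377, 0.2364], [0.6041, -0.1221, 0.2564], [0.6492, -0.1058, 0.2615]]
((0.6195297837257385, -0.12246838212013245), (0.032195452600717545, 0.06857284903526306), 86.14973449707031) [[0.5982, -0.138, 0.2508], [0.6499, -0.106, 0.2616]]
front [0.0361401  0.59002922] 2138
block ((0.440047949552536, 0.3112344741821289), (0.08092965185642242, 0.11026772111654282), 6.635907173156738) 5954
slot 349 ((0.42165982723236084, 0.3095360994338989), (0.009934796020388603, 0.047201961278915405), 6.393162727355957) [0.4216 0.3093 0.075 ]
```

```bash
cat >> h.py <<'E'
PSI=-.067
XR=np.array([np.cos(PSI),np.sin(PSI),0]);Z=np.array([0,0,1.])
HF=dict(o=np.array([.6608,-.1252,.235]),a=.22); HS=dict(o=np.array([.6716,.0346,.235]),a=.117)
OFF=np.array([-.003,0,-.017])   # TCP from the hole, knife frame
def on(h,s): return h["o"]+s*(-XR*np.cos(h["a"])+Z*np.sin(h["a"]))
def pose(H,phi,yaw=PSI,off=OFF):
    return np.asarray(H)+R.from_euler('ZY',[yaw,phi]).apply(off), ori(-phi,yaw)
def go(H,phi,feed=.06,mf=None,**k):
    p,o=pose(H,phi,**k); return manip.move_l(p,feed=feed,rotation=o,max_force=mf)
def F(): return np.array(monitor.read_ft_force())
def slide(h,s0,s1,phi,dz,dy,w,step=.006,lim=6,feed=.06):
    """step along the prong, yielding in z and y to the force; w = knife's weight"""
    n=int(np.ceil(abs(s1-s0)/step)); 
    for s in np.linspace(s0,s1,n+1)[1:]:
        hit=go(on(h,s)+[0,0,dz]+0*XR+dy*np.array([-XR[1],XR[0],0]),phi,feed,mf=lim)
        f=F(); fx=f@XR; fy=f@np.array([-XR[1],XR[0],0]); fz=f[2]+w
        print("s%.3f F %.1f %.1f %.1f dz%.4f dy%.4f%s"%(s,fx,fy,fz,dz,dy," HIT" if hit else ""))
        if hit: return s,dz,dy,True
        dz+=np.clip(fz*.0003,-.0008,.0008) if abs(fz)>.6 else 0
        dy+=np.clip(fy*.0002,-.0005,.0005) if abs(fy)>1 else 0
    return s1,dz,dy,False
E
python3 - <<'E'
from h import *
t=monitor.read_time_s()
H=on(HF,.0543)-.0017*Z
print(H)
p,o=pose(H+.07*Z,0); manip.movep(p,o); f0=F(); print("free",f0)
print(go(H,0,.1,mf=5),F())
manip.gripper_to(.0,f_grip=40); print(monitor.read_opening(),F(),monitor.read_grasp_force(),monitor.read_eef_pos()-pose(H,0)[0])
for dz in (.001,.002,.003): print(go(H+dz*Z,0,.02,mf=5),F())
print(monitor.read_time_s(),monitor.read_time_s()-t)
im,P,K,T=cloud("scene"); save("s1.png",cv2.resize(im[170:260,260:380],(800,600)))
E
```

```text
[ 0.60792766 -0.12165224  0.24514987]
free [ 0.1830612   0.26719544 -0.56219408]
False [ 1.47605284 -0.33937296  0.61340936]
0.03116993415430232 [-0.11083445 -0.08955421  0.810797  ] 44.106335831966135 [ 0.00060118 -0.00029672  0.00096081]
False [ 2.33666486 -0.81671332  0.60031288]
False [ 0.24298529  0.38074901 -0.77597011]
False [-0.65304384 -0.29287225 -1.05785935]
7.05 2.5667
```

View pics/s1.png

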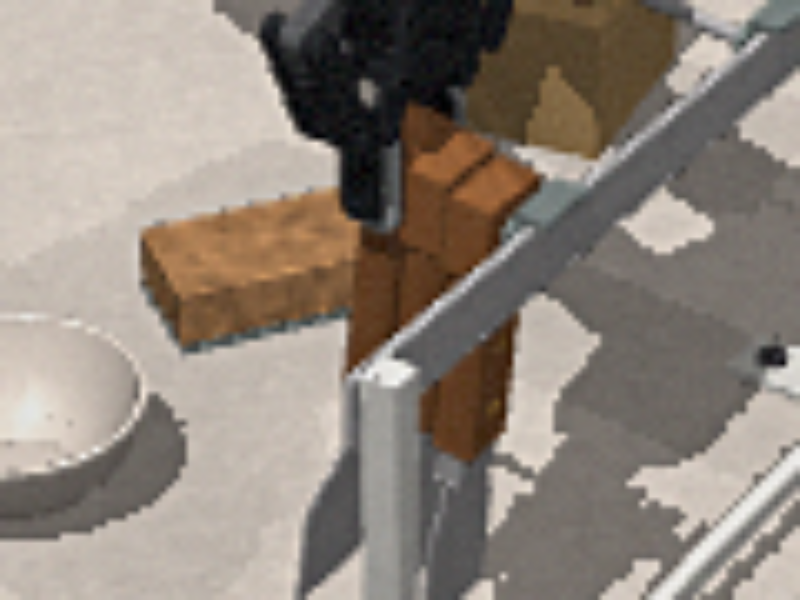

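The first picture after gripping shows only the front knife held, with the pad at about (380,180) in the crop. Next I'll slide it off.

```bash
sed -i 's/^def F().*/def F(): return np.mean([(manip.hold(.01),monitor.read_ft_force())[1] for _ in range(6)],0)-[.1,.1,-.4]/' h.py
python3 - <<'E'
from h import *
t=monitor.read_time_s()
go(on(HF,.061),0,.03,mf=6)
print(go(on(HF,.063),.2,.03,mf=6),F())
r=slide(HF,.063,.112,.2,0,0,1.0)
if not r[3]:
    for s in (.12,): go(on(HF,s)+[0,0,r[1]],.2); 
print(r,monitor.read_time_s()-t,F(),monitor.read_opening())
im,P,K,T=cloud("side"); save("s2.png",cv2.resize(im[170:270,300:420],(720,600)))
E
```

```text
False [ 0.45248806 -0.30902818  0.08661414]
s0.068 F -0.2 0.1 0.6 dz0.0000 dy0.0000
s0.074 F 0.0 0.1 0.5 dz0.0000 dy0.0000
s0.079 F -0.1 0.2 0.3 dz0.0000 dy0.0000
s0.085 F 0.2 -0.1 0.8 dz0.0000 dy0.0000
s0.090 F -0.4 -0.1 0.4 dz0.0002 dy0.0000
s0.096 F -0.4 0.3 1.7 dz0.0002 dy0.0000
s0.101 F -0.3 0.1 1.7 dz0.0007 dy0.0000
s0.107 F 0.2 -0.2 0.9 dz0.0013 dy0.0000
s0.112 F -0.1 -0.4 0.6 dz0.0015 dy0.0000
(0.112, np.float64(0.0015211830790007959), 0, False) 3.75 [-0.03868243 -0.04928426 -0.66914022] 0.0316845130313176
```

```bash
cat >> h.py <<'E'
def held():
    """top height and front-face lean of the held knife, relative to where the plan believes the hole is"""
    p=np.array(monitor.read_eef_pos());r=R.from_euler('xyz',monitor.read_tcp_rot())
    im,P,K,T=cloud("wrist"); np.savez("/tmp/held.npz",im=im,P=P,p=p,r=r.as_matrix())
    # knife-like frame: x=-tool x, z=-tool z ; origin at believed hole
    q=(P-p)@r.as_matrix(); q=np.stack([-q[...,0],-q[...,1]*-1,-q[...,2]],-1)+OFF
    i=im.astype(int); m=(i[...,0]>i[...,2]+30)&(abs(q[...,1])<.02)&(abs(q[...,0])<.03)&(q[...,2]>-.09)&(q[...,2]<.03)
    return im,q,m
E
python3 - <<'E'
from h import *
im,q,m=held(); save("held1.png",im)
a=q[m]; print(len(a),np.percentile(a,[1,50,99],axis=0).round(4).tolist())
f=a[(a[:,2]<.005)]; 
if len(f)>20: print("front x=f(z)",np.polyfit(f[:,2],f[:,0],1).round(4),f[:,2].min(),len(f))
t=a[a[:,2]>.006]; print("top part",len(t))
for x in np.arange(-.015,.016,.003):
    s=t[abs(t[:,0]-x)<.0015]; 
    if len(s): print(x.round(3),len(s),np.percentile(s[:,2],[10,50,95]).round(4))
E
```

```text
7949 [[-0.0213, -0.0155, -0.086], [-0.0096, -0.0005, 0.0013], [0.0086, 0.0149, 0.0155]]
front x=f(z) [ 0.1421 -0.0095] -0.0899606401211039 4206
top part 3638
-0.012 1 [0.0061 0.0061 0.0061]
-0.009 1171 [0.0073 0.0115 0.0153]
-0.006 470 [0.014  0.0147 0.0155]
-0.003 468 [0.0137 0.0144 0.0151]
-0.0 427 [0.0133 0.0139 0.0149]
0.003 444 [0.013  0.0136 0.0145]
0.006 428 [0.0126 0.0132 0.0141]
0.009 229 [0.0122 0.0128 0.0136]
```

View pics/held1.png

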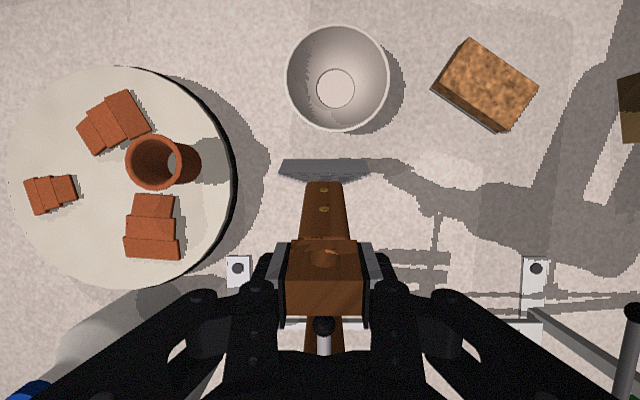

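View pics/s2.png

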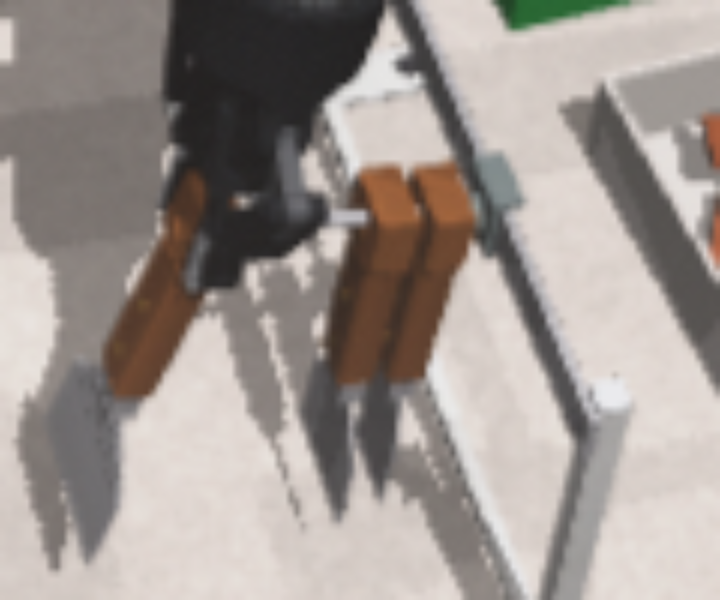

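The wrist picture shows the handle top at about (325,262), gripped squarely with the full knob free at (324,328). The side crop shows the knife clear of the prong. It leans 0.13 in the hand with the hole 2 mm low, and I'll correct for both.

```bash
python3 - <<'E'
s=open('h.py').read()
s=s.replace("w,step=.006,lim=6,feed=.06):","w,step=.006,lim=6,feed=.06,**k):").replace("phi,feed,mf=lim)","phi,feed,mf=lim,**k)")
open('h.py','w').write(s)
E
python3 - <<'E'
from h import *
t=monitor.read_time_s()
off=OFF+[.0007,0,.002]; ph=-.018
go(on(HF,.135)+.002*Z,.2,.08)
go(on(HS,.125),ph,.1,off=off); manip.hold(.2); f=F(); print("free",f)
w=-f[2]
r=slide(HS,.125,.07,ph,0,0,w,step=.005,lim=5,feed=.04,off=off)
print(r,monitor.read_time_s()-t)
if r[3]: print("stopped",F())
E
```

```text
free [-0.16895661  0.17608307 -0.83743073]
s0.120 F 0.0 -0.5 0.5 dz0.0000 dy0.0000
s0.115 F -0.0 -0.2 0.9 dz0.0000 dy0.0000
s0.110 F -0.4 -0.1 0.4 dz0.0003 dy0.0000
s0.105 F 0.0 0.3 0.2 dz0.0003 dy0.0000
s0.100 F -0.2 -0.3 0.4 dz0.0003 dy0.0000
s0.095 F -0.5 0.1 0.8 dz0.0003 dy0.0000
s0.090 F -0.4 0.2 0.6 dz0.0005 dy0.0000
s0.085 F -0.1 -0.2 0.4 dz0.0005 dy0.0000
s0.080 F -0.1 -0.1 0.7 dz0.0005 dy0.0000
s0.075 F -0.1 -0.4 0.6 dz0.0007 dy0.0000
s0.070 F -0.2 0.2 0.6 dz0.0009 dy0.0000
(0.07, np.float64(0.0011089447587328653), 0, False) 5.933299999999999
```

```bash
python3 - <<'E'
from h import *
t=monitor.read_time_s()
off=OFF+[.0007,0,.002]; ph=-.018
r=slide(HS,.07,.027,ph,.0007,0,.4,step=.009,lim=5,off=off)
print(go(on(HS,.027)-.0022*Z,ph,.03,mf=4,off=off),F())
manip.gripper_to(.05); manip.hold(.1)
go(on(HS,.027)+.075*Z,0,.15)
p,o=pose(on(HF,.05)+.09*Z,0); manip.movep(p,o); manip.hold(.2)
im,P,K,T=cloud("wrist"); save("hov2.png",im); np.savez("/tmp/hov2.npz",im=im,P=P,K=K,T=T)
print(monitor.read_time_s()-t,monitor.read_time_s())
i=im.astype(int); m=(i[...,0]>i[...,2]+30)&(P[...,2]>.15)
for n,h in(("F",HF),("S",HS)):
    q=(P[m]-h["o"])@np.stack([XR,[-XR[1],XR[0],0],Z],1)
    q=q[(abs(q[:,1])<.03)&(q[:,0]<.01)&(q[:,0]>-.09)]
    t_=q[q[:,2]>-.005]; print(n,len(q),len(t_)); 
    if len(q)<50: continue
    print(np.percentile(t_,[1,50,99],axis=0).round(4).tolist())
    for x in np.arange(-.075,.005,.003):
        s=t_[abs(t_[:,0]-x)<.0015]
        if len(s)>5: print(round(x,3),len(s),np.percentile(s[:,2],[10,50,95]).round(4),np.percentile(s[:,1],[3,97]).round(4))
E
```

```text
s0.061 F 0.2 0.1 0.0 dz0.0007 dy0.0000
s0.053 F -0.2 -0.6 -0.1 dz0.0007 dy0.0000
s0.044 F 0.1 0.1 -0.1 dz0.0007 dy0.0000
s0.036 F -0.4 0.2 0.0 dz0.0007 dy0.0000
s0.027 F -0.2 -0.2 0.3 dz0.0007 dy0.0000
False [-0.39380613 -0.21879992 -0.58629093]
4.025000000000002 20.9583
F 3370 2799
[[-0.0517, -0.016, -0.0028], [-0.0362, -0.0006, 0.0188], [-0.0075, 0.0153, 0.0251]]
-0.06 7 [0.1563 0.1574 0.1582] [-0.0128  0.0133]
-0.051 475 [-0.0017  0.0102  0.0216] [-0.0152  0.0148]
-0.048 280 [0.0164 0.0237 0.0249] [-0.0151  0.0145]
-0.045 182 [0.023  0.0237 0.0247] [-0.015   0.0145]
-0.042 180 [0.0227 0.0236 0.0246] [-0.015   0.0152]
-0.039 192 [0.0224 0.0232 0.0245] [-0.0151  0.0183]
-0.036 176 [0.0224 0.023  0.0239] [-0.0152  0.0147]
-0.033 175 [0.022  0.0227 0.0238] [-0.0153  0.0148]
-0.03 14 [0.0216 0.022  0.0222] [-0.0134  0.0141]
-0.027 39 [0.0113 0.0137 0.0189] [-0.0155  0.013 ]
-0.024 288 [0.0137 0.0181 0.0195] [-0.0156  0.0145]
-0.021 155 [0.0176 0.0185 0.0193] [-0.0158  0.0142]
-0.018 159 [0.0175 0.0181 0.0192] [-0.0159  0.0142]
-0.015 155 [0.0172 0.018  0.0188] [-0.0152  0.014 ]
-0.012 150 [0.0169 0.0177 0.0186] [-0.0152  0.0141]
-0.009 142 [0.0167 0.0174 0.0183] [-0.0154  0.0142]
-0.006 27 [0.0164 0.0169 0.0173] [-0.0142  0.0144]
S 2687 1568
[[-0.037, -0.0171, -0.0045], [-0.0286, -0.0047, 0.016], [-0.0178, 0.0151, 0.018]]
-0.036 409 [-0.0015  0.0099  0.0174] [-0.0165  0.0143]
-0.033 193 [0.0116 0.0168 0.0179] [-0.017   0.0144]
-0.03 193 [0.0105 0.0166 0.0177] [-0.0165  0.014 ]
-0.027 199 [0.0034 0.0162 0.0175] [-0.0171  0.0145]
-0.024 237 [0.0032 0.0161 0.0171] [-0.017   0.0138]
-0.021 221 [0.0023 0.0159 0.0169] [-0.0169  0.0141]
-0.018 116 [0.0127 0.0156 0.0168] [-0.0167  0.0149]
```

View pics/hov2.png

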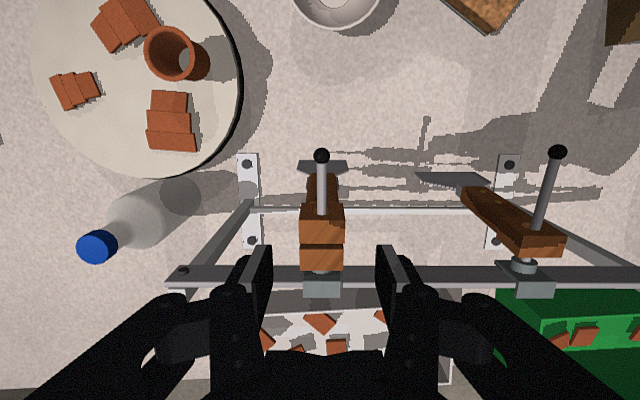

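The picture shows the wide knife on the spare prong at (515,225), with mid and narrow on the full hook at (322,222) and (322,257). Next is the mid knife.

```bash
cat >> h.py <<'E'
def local(h,x,z): return h["o"]+x*XR+z*Z
def fit_held():
    im,q,m=held(); a=q[m]
    t=a[(a[:,2]>.005)&(abs(a[:,0])<.0065)]
    s,c=np.polyfit(t[:,0],t[:,2],1)
    good=abs(t[:,2]-(s*t[:,0]+c))<.0015; s,c=np.polyfit(t[good,0],t[good,2],1)
    f=a[(a[:,2]<.005)&(a[:,2]>-.014)]; fs,fc=np.polyfit(f[:,2],f[:,0],1)
    lean=-s; z=c-.016/np.cos(lean); x=fc+lean*z+.009   # ponytail: small-angle
    print("held lean %.3f (front %.3f) hole x %.4f z %.4f y %.4f n%d"%(lean,fs,x,z,np.median(t[:,1]),len(t)))
    return lean,x,z,im
E
cat > take.py <<'E'
from h import *
def take(x,z,lean,w):
    H=local(HF,x,z)
    go(H+.06*Z,0,.15); print("down",go(H,0,.1,mf=5))
    manip.gripper_to(0,f_grip=40); print("open",monitor.read_opening(),"eef off",(monitor.read_eef_pos()-pose(H,0)[0]).round(4))
    s=-x/np.cos(HF["a"]); off=OFF+[0,0,.001]
    go(on(HF,s),0,.03,mf=6,off=off); go(on(HF,s+.007),0,.04,mf=6,off=off)
    ph=HF["a"]-lean
    print("tilt",go(on(HF,s+.009),ph,.03,mf=6,off=off))
    r=slide(HF,s+.009,.116,ph,0,0,w,step=.006,lim=6,off=off)
    print(r); return r,ph
E
python3 - <<'E'
from take import *
t=monitor.read_time_s()
r,ph=take(-.042,.0073,.085,.6)
if not r[3]:
    go(on(HF,.14)+.002*Z,ph,.08); manip.hold(.2); fit_held()
print(monitor.read_time_s()-t,monitor.read_time_s(),F())
E
```

```text
down False
open 0.031329508426095026 eef off [ 0.0006 -0.0001  0.0011]
tilt False
s0.058 F -0.0 0.0 0.3 dz0.0000 dy0.0000
s0.064 F 0.2 -0.3 0.6 dz0.0000 dy0.0000
s0.069 F 0.0 -0.5 0.3 dz0.0000 dy0.0000
s0.075 F -0.4 0.0 0.4 dz0.0000 dy0.0000
s0.081 F -0.4 -0.3 0.3 dz0.0000 dy0.0000
s0.087 F -0.0 0.1 0.4 dz0.0000 dy0.0000
s0.093 F 0.2 -0.1 0.3 dz0.0000 dy0.0000
s0.099 F 0.3 0.1 0.0 dz0.0000 dy0.0000
s0.104 F 0.1 0.2 0.5 dz0.0000 dy0.0000
s0.110 F 0.2 -0.2 0.4 dz0.0000 dy0.0000
s0.116 F 0.3 -0.2 0.4 dz0.0000 dy0.0000
(0.116, 0, 0, False)
held lean 0.090 (front 0.010) hole x 0.0002 z -0.0015 y -0.0001 n2019
6.291699999999999 27.25 [-0.3622691  -0.06379759 -0.52019881]
```

```bash
python3 - <<'E'
from h import *
t=monitor.read_time_s()
off=OFF+[-.0002,0,.0015]; ph=.027
go(on(HS,.125),ph,.12,off=off); manip.hold(.15)
r=slide(HS,.125,.054,ph,0,0,.5,step=.006,lim=5,feed=.05,off=off)
if not r[3]:
    print(go(on(HS,.054)-.0022*Z,ph,.03,mf=4,off=off),F())
    manip.gripper_to(.05); manip.hold(.1)
    go(on(HS,.054)+.075*Z,0,.15)
    p,o=pose(on(HF,.05)+.09*Z,0); manip.movep(p,o); manip.hold(.2)
    im,P,K,T=cloud("wrist"); save("hov3.png",im)
    i=im.astype(int); m=(i[...,0]>i[...,2]+30)&(P[...,2]>.15)
    for n,h in(("F",HF),("S",HS)):
        q=(P[m]-h["o"])@np.stack([XR,[-XR[1],XR[0],0],Z],1)
        t_=q[(abs(q[:,1])<.03)&(q[:,0]<.01)&(q[:,0]>-.09)&(q[:,2]>-.005)]; print(n,np.percentile(t_,[1,50,99],axis=0).round(4).tolist())
        for x in np.arange(-.075,.005,.003):
            s=t_[abs(t_[:,0]-x)<.0015]
            if len(s)>5: print(round(x,3),len(s),np.percentile(s[:,2],[10,50,95]).round(4),np.percentile(s[:,1],[3,97]).round(4))
print(monitor.read_time_s()-t,monitor.read_time_s())
E
```

```text
s0.119 F -0.2 -0.2 -0.1 dz0.0000 dy0.0000
s0.113 F -0.0 -0.3 -0.0 dz0.0000 dy0.0000
s0.107 F -0.2 -0.2 0.1 dz0.0000 dy0.0000
s0.101 F -0.3 -0.4 0.2 dz0.0000 dy0.0000
s0.095 F -0.2 -0.4 -0.1 dz0.0000 dy0.0000
s0.089 F -0.1 -0.1 0.3 dz0.0000 dy0.0000
s0.084 F 0.2 0.4 0.3 dz0.0000 dy0.0000
s0.078 F -0.0 -0.2 0.3 dz0.0000 dy0.0000
s0.072 F -0.4 -0.1 0.2 dz0.0000 dy0.0000
s0.066 F -0.3 -0.1 0.3 dz0.0000 dy0.0000
s0.060 F 0.0 -0.3 0.2 dz0.0000 dy0.0000
s0.054 F -0.5 -0.0 0.1 dz0.0000 dy0.0000
False [ 0.12476289 -0.41310626 -0.37986541]
F [[-0.0403, -0.0163, -0.0045], [-0.0218, -0.0006, 0.0176], [-0.0074, 0.0152, 0.1151]]
-0.039 7 [0.1118 0.1151 0.1218] [-0.0148  0.0263]
-0.027 349 [-0.0034  0.0046  0.0149] [-0.0155  0.0146]
-0.024 337 [0.0105 0.0175 0.0194] [-0.0156  0.0143]
-0.021 172 [0.0176 0.0185 0.0195] [-0.0156  0.0145]
-0.018 154 [0.0175 0.0182 0.0192] [-0.0159  0.014 ]
-0.015 157 [0.0172 0.018  0.0189] [-0.0159  0.0141]
-0.012 148 [0.0171 0.0176 0.0187] [-0.0152  0.0141]
-0.009 151 [0.0167 0.0175 0.0183] [-0.0153  0.0142]
-0.006 19 [0.0163 0.0168 0.0172] [-0.0149  0.013 ]
S [[-0.0636, -0.0171, -0.0039], [-0.045, -0.0038, 0.0166], [-0.0181, 0.0152, 0.0207]]
-0.063 402 [-0.0024  0.0109  0.0202] [-0.0166  0.0146]
-0.06 229 [0.0074 0.0196 0.0208] [-0.0168  0.0142]
-0.057 228 [0.0103 0.0194 0.0206] [-0.017   0.0141]
-0.054 213 [0.0123 0.0192 0.0204] [-0.017   0.0141]
-0.051 211 [0.0134 0.0189 0.0201] [-0.0169  0.0142]
-0.048 215 [0.01   0.0188 0.0198] [-0.0169  0.0141]
-0.045 154 [0.0172 0.0186 0.0196] [-0.0167  0.0139]
-0.036 397 [0.0007 0.0104 0.0175] [-0.0164  0.0142]
-0.033 185 [0.0154 0.0168 0.0178] [-0.0169  0.0136]
-0.03 200 [0.0093 0.0166 0.0175] [-0.0168  0.0141]
-0.027 209 [0.0044 0.0164 0.0174] [-0.0169  0.0142]
-0.024 221 [0.0016 0.0159 0.017 ] [-0.017   0.0138]
-0.021 220 [0.0037 0.0158 0.0168] [-0.0169  0.0144]
-0.018 121 [0.0122 0.0156 0.0169] [-0.0167  0.0148]
7.758300000000002 35.0583
```

View pics/hov3.png

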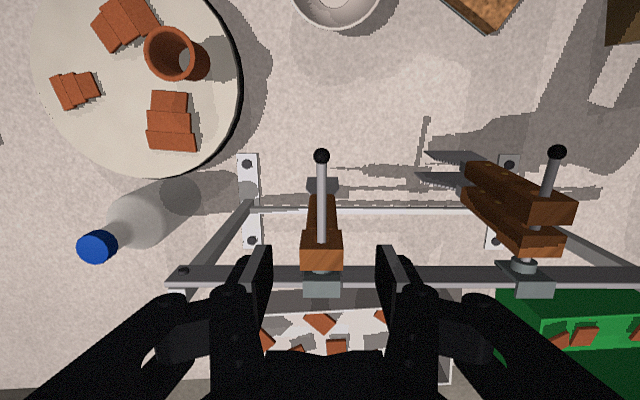

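The picture shows both front knives on the spare prong at (520,205) and (515,235), let go, and narrow alone at (322,240).

```bash
python3 - <<'E'
from take import *
t=monitor.read_time_s()
r,ph=take(-.0167,.0022,.088,.5)
if not r[3]:
    go(on(HF,.14)+.002*Z,ph,.1)
    go(on(HF,.19)+.08*Z,0,.15)
    BY=.114; S=np.array([.4216,.3094,.075])
    p,o=pose(S+[0,0,.184+.055],-.09,yaw=BY); manip.movep(p,o); manip.hold(.3)
    lean,x,z,im=fit_held(); save("held3.png",im)
    D=np.load("/tmp/held.npz"); P=D["P"];q=(P-D["p"])@D["r"]; q=np.stack([-q[...,0],q[...,1],-q[...,2]],-1)+OFF
    b=q[(abs(q[...,1])<.024)&(abs(q[...,0])<.04)&(q[...,2]<-.06)&(q[...,2]>-.2)]
    for z in np.arange(-.19,-.06,.01):
        s=b[abs(b[:,2]-z)<.005]
        if len(s)>4: print(z.round(3),len(s),np.percentile(s[:,0],[10,50,90]).round(4),np.percentile(s[:,1],[2,98]).round(4))
print(monitor.read_time_s()-t,monitor.read_time_s(),F(),monitor.read_eef_pos())
E
```

```text
down False
open 0.03119410851143043 eef off [ 0.0006 -0.      0.0012]
tilt False
s0.032 F 0.0 0.0 0.3 dz0.0000 dy0.0000
s0.038 F -0.4 -0.0 -0.0 dz0.0000 dy0.0000
s0.044 F -0.1 -0.3 -0.4 dz0.0000 dy0.0000
s0.050 F 0.0 -0.2 0.2 dz0.0000 dy0.0000
s0.056 F -0.1 -0.0 0.1 dz0.0000 dy0.0000
s0.062 F -0.2 -0.1 0.5 dz0.0000 dy0.0000
s0.068 F 0.0 -0.0 -0.2 dz0.0000 dy0.0000
s0.074 F 0.5 -0.1 0.2 dz0.0000 dy0.0000
s0.080 F 0.2 -0.3 0.4 dz0.0000 dy0.0000
s0.086 F 0.1 -0.3 0.4 dz0.0000 dy0.0000
s0.092 F -0.2 -0.2 -0.1 dz0.0000 dy0.0000
s0.098 F 0.1 -0.2 -0.0 dz0.0000 dy0.0000
s0.104 F 0.2 -0.2 0.1 dz0.0000 dy0.0000
s0.110 F 0.3 -0.1 0.4 dz0.0000 dy0.0000
s0.116 F -0.4 0.1 -0.0 dz0.0000 dy0.0000
(0.116, 0, 0, False)
held lean 0.092 (front 0.011) hole x -0.0010 z -0.0019 y -0.0004 n1999
-0.18 122 [-0.0192 -0.0188 -0.0183] [-0.0194  0.0188]
-0.17 126 [-0.0182 -0.0178 -0.0174] [-0.0193  0.0186]
-0.16 133 [-0.0172 -0.0169 -0.0165] [-0.0193  0.0188]
-0.15 141 [-0.0164 -0.016  -0.0156] [-0.0194  0.0189]
-0.14 177 [-0.0156 -0.0151 -0.0147] [-0.0195  0.0189]
-0.13 117 [-0.0146 -0.0143 -0.0134] [-0.0182  0.0175]
-0.12 12 [-0.0139 -0.0134 -0.0123] [-0.0152  0.0145]
-0.11 93 [-0.0178 -0.0175 -0.0172] [-0.0115  0.0115]
-0.1 34 [-0.0198 -0.0196 -0.0188] [-0.0126  0.0127]
-0.09 180 [-0.0195 -0.019  -0.0179] [-0.0127  0.0124]
-0.08 194 [-0.0186 -0.0181 -0.0172] [-0.013   0.0122]
-0.07 225 [-0.0177 -0.0172 -0.0163] [-0.0129  0.0124]
10.024999999999999 45.0833 [ 0.28545056 -0.3424113  -0.56916652] [0.42040706 0.30890728 0.29689778]
```

View pics/held3.png

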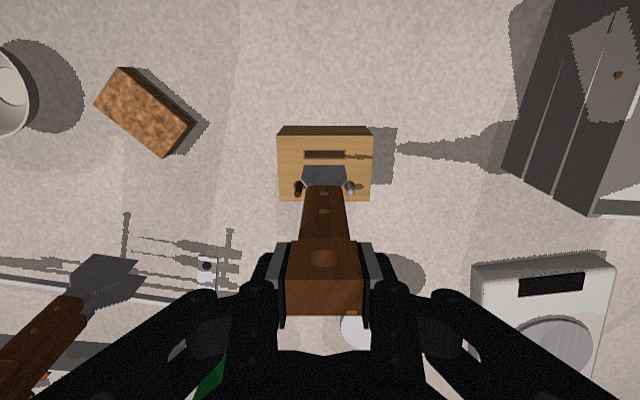

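The picture shows the slot at (325,154), with the blade edge at about (325,168) seen against the block. Next I'll recheck the slot from here and lower the knife.

```bash
python3 - <<'E'
from h import *
im=np.load("/tmp/held.npz")["im"].astype(int); c=eyes.get_calibration("wrist"); K=np.array(c["intrinsics"]);T=np.array(c["world_from_camera"])
w=np.zeros((400,640),bool);w[146:162,300:348]=True
v,u=np.nonzero(w&(im.sum(-1)<250))
ray=np.stack([(u-K[0,2])/K[0,0],(v-K[1,2])/K[1,1],np.ones(len(u))],1)@T[:3,:3].T
X=T[:3,3]+ray*((.075-T[2,3])/ray[:,2])[:,None]
print("slot",len(u),cv2.minAreaRect(X[:,:2].astype(np.float32)),X.mean(0).round(4))
S=np.array([.4216,.3094,.075]); BY=.114; off=OFF-np.array([-.019,-.0004,-.185]); ph=-.0925
t=monitor.read_time_s()
print(go(S+.012*Z,ph,.08,mf=8,yaw=BY,off=off)); manip.hold(.3)
p=monitor.read_eef_pos(); r=R.from_euler('xyz',monitor.read_tcp_rot()); print("err",(np.array(p)-pose(S+.012*Z,ph,BY,off)[0]).round(4),F())
im,P,K,T=cloud("wrist"); save("pre.png",cv2.resize(im[60:260,220:430],(630,600)))
print(monitor.read_time_s()-t,monitor.read_time_s())
E
```

```text
slot 335 ((0.4212895631790161, 0.3107624351978302), (0.009368921630084515, 0.04961428418755531), 6.566280364990234) [0.4218 0.3099 0.075 ]
False
err [0.0002 0.0001 0.0005] [ 0.02079734  0.08258497 -0.16213335]
1.0667000000000044 46.2
```

View pics/pre.png

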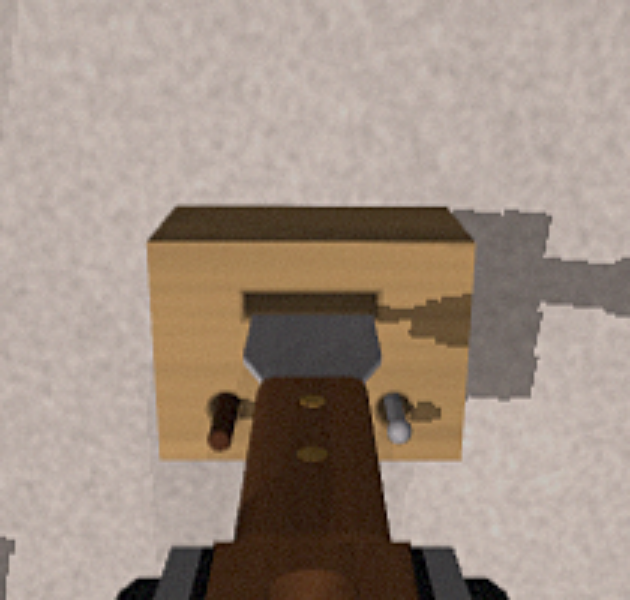

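The blade (columns 250–378) lines up with the slot (243–380), so I'll lower it.

```bash
python3 - <<'E'
from h import *
S=np.array([.4217,.3096,.075]); BY=.114; off=OFF-np.array([-.019,-.0004,-.185]); ph=-.0925
h1=go(S-.02*Z,ph,.05,mf=6,yaw=BY,off=off); print(h1,F())
if not h1:
    h2=go(S-.063*Z,ph,.04,mf=6,yaw=BY,off=off); e=np.array(monitor.read_eef_pos())-pose(S,ph,BY,off)[0]; print(h2,e.round(4),F(),monitor.read_time_s())
E
```

```text
False [-0.15604262 -0.24276438 -0.46825009]
True [-0.0002 -0.0001 -0.0595] [-0.44591118 -0.32019925  4.58460589] 48.0
```

Bottomed at −59.5 mm. I'll release, retreat, check and hand in.

```bash
python3 - <<'E'
from h import *
S=np.array([.4217,.3096,.075]); BY=.114; off=OFF-np.array([-.019,-.0004,-.185]); ph=-.0925
manip.gripper_to(.055); manip.hold(.2)
go(S+.04*Z,ph,.12,yaw=BY,off=off)
manip.hold(.5)
im,P,K,T=cloud("side"); a=cv2.resize(im[110:260,230:430],(800,600)); save("end.png",a)
b=cloud("wrist")[0]; print(F(),monitor.read_time_s())
E
```

```text
[-0.04803776 -0.44342808  0.45138886] 50.2
```

View pics/end.png

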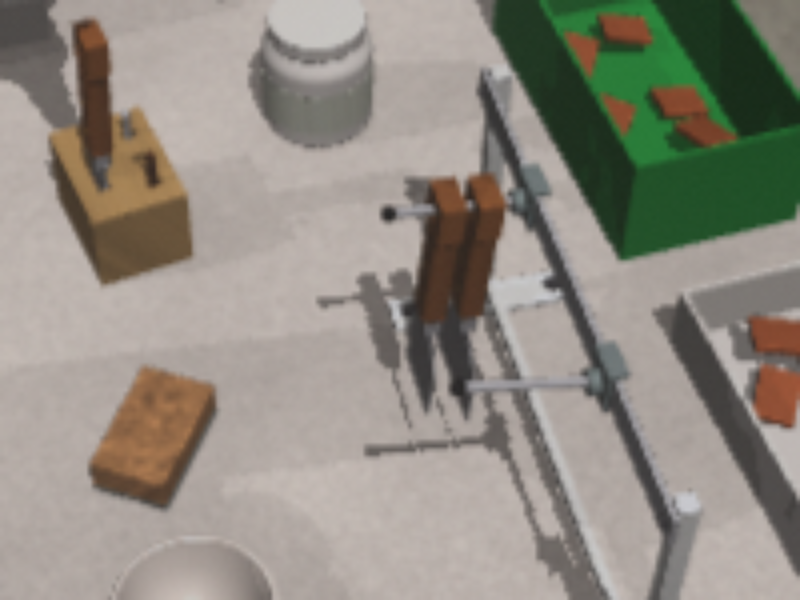

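The narrow knife stands in the slot at (95,110), the other two hang on the spare prong at (450,250), and the gripper is clear.

```bash
python3 -c "
from h import *
print(manip.job_done())"
```

```text
the job is handed in; nothing more can be done
None
```

I handed the job in at about 50 s: the wide and middle knives hang freely on the spare hook, the narrow knife stands let go in the slot, 59.5 mm down, and no bystander was touched; the judge's result was not shown.

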